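# Tip a parcel onto the shipping scale and press it home against the backstop

## Task

Weigh the tall carton lying down, label up: slide it until its base is against the front edge of the low parcel scale, then push high on its labelled face so that it tips over that edge onto the platter. Then push it by its end until it sits square against the backstop plate, keep about 8 newtons on it for a second, and back away leaving it there. The board is thin: never press on it with 18 newtons or more, and leave the other things on the bench alone.

Things in the scene. Friction and masses are not known exactly. Their poses are not given: they have to be found in the camera images.
- carton: closed brown carton, 150 (its x) x 112 (its y) x 180 mm (its z), 0.5 to 0.9 kg, standing with z up on its 150 x 112 end; origin at the centre of that end. White label on its +y face, turned away from the scale. Dents if pressed with 18 N. Friction on bench and platter 0.33 to 0.48: pushed below 115 mm it slides, pushed high it tips once its base is held.
- carton_center (a point): the middle of the carton, 90 mm from its origin along its z. The carton starts with its base 20 to 75 mm clear of the scale's front edge, turned up to 9 degrees, its middle within 20 mm of the scale's middle line.
- scale: low parcel scale, fixed: stainless platter 240 (its x) x 300 mm (its y), top 22 mm above the bench, skirts almost down to the bench. Origin at the centre of its underside, on the bench. The work goes along its own -y. Behind the backstop, at its y = -190 mm, an indicator stands on a post, 0.26 m high.
- backstop: upright aluminium backstop plate, 190 mm wide, upper edge 88 mm above the platter, on two slotted feet held by clamp knobs. Origin (fixed) on the platter's top at the scale's x = 0, y = -85 mm; axes as the scale's. The plate's face looks along +y and is clamped anywhere 0 to 40 mm in front (+y) of this origin: the setting is not measured and must be felt or seen. It does not yield.
- calculator: black desk calculator, 80 x 150 x 16 mm, lying on the bench; leave alone. Origin at the centre of its underside.
- caliper: digital caliper, 235 mm long along its y, lying on the bench; leave alone. Origin at the centre of its underside.
- small_carton: small cardboard carton, 120 x 90 x 60 mm, on the bench behind the scale's indicator; leave alone. Origin at the centre of its underside.
- scale_edge (a point): middle of the scale's front edge at platter height: the 240 mm edge at the scale's y = +150 mm, in front of which the carton stands and over which it is tipped.
There are look-alikes about, which are no part of the job. Leave any blue or yellow look-alike of the carton alone.

How it is judged:
By the outcome, as a careful person would: the job done as asked, in the order asked, and still so for the second after the job is handed in, with the robot touching nothing.
It also fails if it takes over 64 s, if anything falls off the work surface, if the arm or the gripper's body presses on something with over 40 N, if the wrist force passes 120 N, or if a joint passes its speed limit or range.

## Robot

A 6-joint arm with a two-finger parallel gripper is mounted at the origin on the work surface. World frame = base frame: x ahead of the robot, y to its left, z up, the work surface at z = 0. Lengths are in m, angles in rad, forces in N, time in s.
With the tool pointing down it reaches from about 0.25 to 0.775 m from the base axis. Payload 4 kg.
Tool frame: the origin (TCP) lies midway between the tips of the shut fingers; the grasp point (between the pads) lies 19 mm behind it (robot.tcp_to_grasp is the distance from the TCP to the grasp point, in m); z points along the fingers, x is the direction in which the jaws open and shut, and the axes are right-handed (so a half turn about z gives the same grasp; the last joint's range is limited). The gripper opens to 94 mm and grips with 3 to 60 N. Pads are 16 mm wide; open, the fingers measure 119 mm over their backs; the gripper's body (75 mm by 177 mm) begins 78 mm behind the grasp point.
Start: joints at [1.001, 0.087, 1.371, -0, 1.684, -0.103], TCP at [0.248, 0.491, 0.178] pointing down, gripper open.
Joint ranges: [-3.1, 3.1], [-0.76, 2.03], [0.27, 2.55], [-1.08, 4.22], [0.17, 2.65], [-2.57, 2.57]. Speed limits (rad/s): [2.79, 2.79, 3.14, 3.14, 3.14, 3.14].

## Interface

Orientations are given as [roll, pitch, yaw] about the fixed x, y, z axes, in that order (R = Rz(yaw) Ry(pitch) Rx(roll)).
In Python, from bench import get_obs, vision, robot gives the robot as it stands.
- The arm moves only by the tool servo_tool, never from a script. Its argument "targets" is text: rows parted by semicolons, each of 7 numbers parted by spaces: the opening, from 0 (shut) to 1 (fully open), then the shift along the tool's x, y, z as a fraction of full scale, then the turn, a rotation vector about the tool's x, y, z as a fraction of full scale. A call has 1 to 12 rows; each row is the pose to reach, as a shift and turn from the pose commanded when the call began, along the tool's axes at that moment, turning the shorter way round; what a row does not reach only later rows make up. Full scale, the value 1, is 0.25 m for a shift and pi rad for a turn. A row lasts 1/12 s, in which the tool goes at most 41.7 mm and 7.16 degrees, less where a joint would pass 70% of its speed; a pose out of reach is approached as far as the arm can. A call with a number of a shift or a turn outside -1 to 1 is refused whole. A call with a gripper value outside its range is refused whole. The fingers move at their own pace and stop on an object; the grip force is fixed at half the most. Time passes only in rows, so rows that repeat a pose let the fingers close. It gives the time, the measured TCP pose, the force and the opening at its end, in the units of the state.
- get_obs(): the state, without advancing time (a new reading comes with each control period).
- vision.snapshot(name): name is "scene" or "top" or "wrist"; returns a dict with "image" (384x512x3 uint8, red, green, blue), "mtx" (3x3 intrinsics, pixels), "world_from_camera" (4x4, takes a point from camera to world coordinates); the wrist camera has in their place "T_tool_cam" (4x4, takes a point from camera to tool coordinates, whose origin is the TCP and whose axes are the tool frame's). Camera axes: x right, y down, z forward; pixel columns grow to the right and rows downward; lengths in m; the calibration is good to about 2 mm. A picture is of the moment at which its call begins: read the wrist's pose just before it. There is no depth.
- robot.close_job(): hands the job in, once; it reports no verdict.
The state is a dict: "time": time; "joint_positions": joint angles; "qvel": joint speeds; "joint_torque": joint torques, N m; "tool_pos": TCP position; "ee_rot": TCP orientation; "wrist_force": force on the tool from outside, world axes, zero at the start; "wrist_torque": the same for the moment, N m; "width": finger opening in m.
Only numpy, scipy, OpenCV 4.12 (cv2) and the standard library are available. Lean on these libraries where they do the work, as an engineer would, in place of code of your own. Each camera call takes 0.05 s, during which the arm holds its last target.

## Working session

There is one attempt and no reset: what is moved stays moved. The work goes in short steps, Python scripts to look and compute and a tool call to move; the robot and the scene stay as the last step left them, time stands still between calls to the robot, and variables do not carry over. Pictures are saved under pics/ and viewed, and the job is handed in when it is done.

Besides the shell and the picture viewer there is one more tool, called after ">>>" as name(argument=value, ...), one argument or row to a line, values as JSON. servo_tool: Moves the arm, as the interface text tells. Its arguments: {"type":"object","properties":{"targets":{"type":"string"}},"required":["targets"]}

```bash
ls; mkdir -p pics; python3 - <<'E'
from bench import get_obs, vision, robot
import cv2
o=get_obs(); print(o)
for n in ("scene","top"):
    s=vision.snapshot(n); cv2.imwrite(f"pics/{n}0.png",s["image"][:,:,::-1]); print(n,s["mtx"],s["world_from_camera"])
E
```

```text
pics
{'time': 0.0, 'joint_positions': array([ 1.00089361e+00,  8.79667103e-02,  1.37226441e+00, -3.18623827e-05,
        1.68356143e+00, -1.03088406e-01]), 'qvel': array([ 0.000103  ,  0.0003969 ,  0.00096042, -0.00131002,  0.00095621,
        0.00071179]), 'joint_torque': array([ 5.19869161e-05, -3.40182710e+01, -3.02425432e+01,  7.18115154e-02,
        3.31320707e-02, -1.70147860e-04]), 'tool_pos': array([0.2472057 , 0.49063787, 0.17699268]), 'ee_rot': array([-3.14139777e+00,  2.19147820e-03,  1.10397867e+00]), 'wrist_force': array([ 0.4834246 ,  0.91799841, -0.16226274]), 'wrist_torque': array([-0.06574304,  0.010668  ,  0.01781991]), 'width': 0.09389680785069539}
scene [[354.51574228   0.         259.61985786]
 [  0.         354.51574228 195.15533877]
 [  0.           0.           1.        ]] [[-0.39431469  0.65635414 -0.64320694  1.18142472]
 [ 0.91880534  0.29504433 -0.26219381  0.18270129]
 [ 0.01768256 -0.69436884 -0.719402    0.79411618]
 [ 0.          0.          0.          1.        ]]
top [[392.39469121   0.         250.31611023]
 [  0.         392.39469121 198.06852313]
 [  0.           0.           1.        ]] [[ 0.02901258 -0.98046376  0.19454844  0.3118158 ]
 [-0.99938846 -0.03225281 -0.01350758 -0.08852219]
 [ 0.01951843 -0.19403757 -0.9807999   1.20363041]
 [ 0.          0.          0.          1.        ]]
```

View pics/scene0.png

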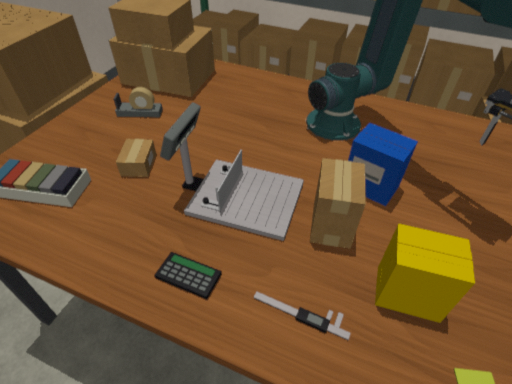

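View pics/top0.png

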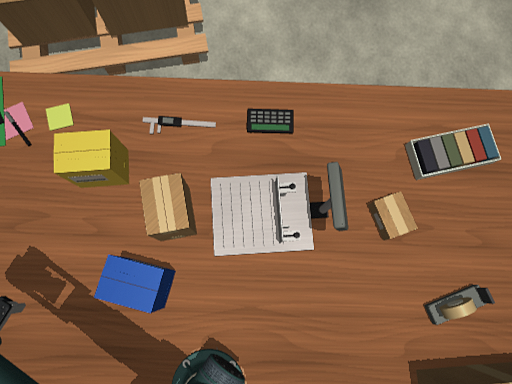

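The target is the plain brown carton: scene (338,203), top (167,206). Things it could be confused with are the blue box at top (134,283), the yellow box at top (90,157), the small brown carton at top (395,215), and the background cartons off the bench. I'll check the choice in close crops.

```bash
python3 - <<'E'
import cv2,numpy as np
t=cv2.imread("pics/top0.png"); s=cv2.imread("pics/scene0.png")
cv2.imwrite("pics/c1.png",cv2.resize(t[120:320,85:345],None,fx=3,fy=3,interpolation=cv2.INTER_CUBIC))
cv2.imwrite("pics/c2.png",cv2.resize(s[120:270,170:430],None,fx=3,fy=3,interpolation=cv2.INTER_CUBIC))
E
```

```text
(no output)
```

View pics/c1.png

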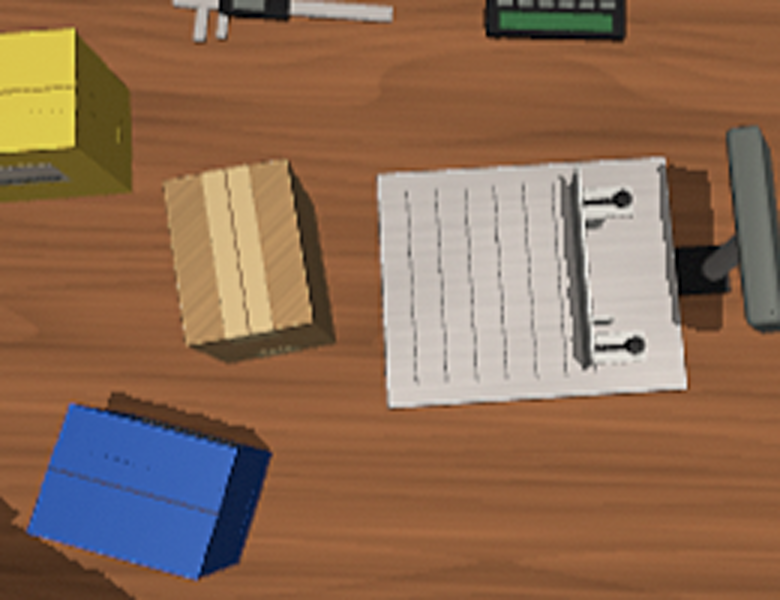

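View pics/c2.png

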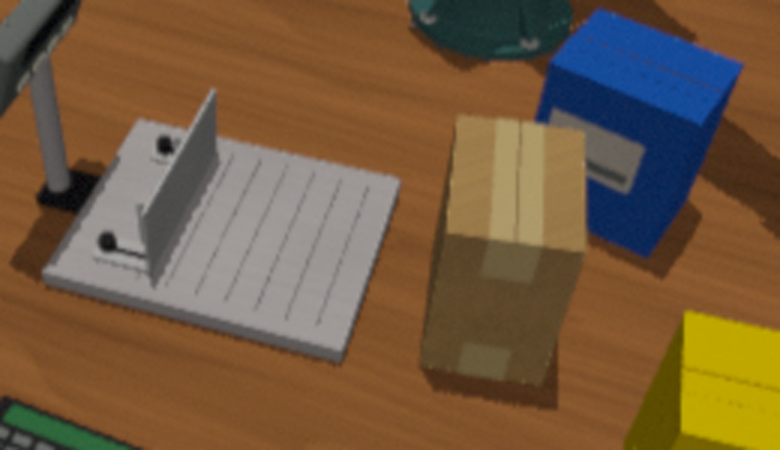

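The target carton is brown with a tape strip and no blue or yellow; its label isn't visible from either camera, which fits a label facing +y. Next I measure corners.

```bash
cat > h.py <<'E'
import cv2,numpy as np
from bench import get_obs, vision, robot
CAL={}
CAL["scene"]=(np.array([[354.51574228,0,259.61985786],[0,354.51574228,195.15533877],[0,0,1]]),np.array([[-0.39431469,0.65635414,-0.64320694,1.18142472],[0.91880534,0.29504433,-0.26219381,0.18270129],[0.01768256,-0.69436884,-0.719402,0.79411618],[0,0,0,1]]))
CAL["top"]=(np.array([[392.39469121,0,250.31611023],[0,392.39469121,198.06852313],[0,0,1]]),np.array([[0.02901258,-0.98046376,0.19454844,0.3118158],[-0.99938846,-0.03225281,-0.01350758,-0.08852219],[0.01951843,-0.19403757,-0.9807999,1.20363041],[0,0,0,1]]))
def ray(cam,p):
    K,T=CAL[cam]; d=T[:3,:3]@np.linalg.solve(K,np.array([p[0],p[1],1.])); return T[:3,3],d
def onz(cam,p,z):
    c,d=ray(cam,p); return c+d*(z-c[2])/d[2]
def proj(cam,X):
    K,T=CAL[cam]; q=T[:3,:3].T@(np.asarray(X)-T[:3,3]); u=K@q; return u[:2]/u[2]
def snap(cam,name):
    s=vision.snapshot(cam); cv2.imwrite(name,s["image"][:,:,::-1]); return s
E
python3 - <<'E'
from h import *
np.set_printoptions(precision=4,suppress=True)
def top(p):return (p[0]/3+85-1/3,p[1]/3+120-1/3)
def sc(p):return (p[0]/3+170-1/3,p[1]/3+120-1/3)
for nm,ps,z,f,cam in [("carton",[(165,185),(288,160),(314,325),(188,346)],.18,top,"top"),
 ("scale",[(378,175),(664,158),(686,388),(389,408)],.022,top,"top"),
 ("cartonS",[(585,250),(584,130),(458,116),(446,238)],.18,sc,"scene"),
 ("scaleS",[(341,350),(44,273),(138,120),(400,180)],.022,sc,"scene"),
 ("backTopS",[(140,208),(213,92)],.11,sc,"scene"),("backTopT",[(573,172),(577,340)],.11,top,"top"),
 ("backBotS",[(154,282),(217,172)],.022,sc,"scene"),("backBotT",[(573,172),(587,368)],.022,top,"top"),
 ("blue",[(72,405),(238,448),(198,580),(28,535)],.18,top,"top"),
 ]:
    P=np.array([onz(cam,f(p),z)[:2] for p in ps]); print(nm,P.tolist() if 0 else P, "sides",np.linalg.norm(np.roll(P,-1,0)-P,axis=1),"mean",P.mean(0),"ang",np.degrees(np.arctan2(*(P[-1]-P[0])[::-1])))
E
```

```text
carton [[0.5506 0.1937]
 [0.5773 0.0863]
 [0.43   0.0543]
 [0.4083 0.162 ]] sides [0.1107 0.1507 0.1098 0.1458] mean [0.4915 0.1241] ang -167.42402837293213
scale [[ 0.6055  0.0197]
 [ 0.6337 -0.2761]
 [ 0.3966 -0.2985]
 [ 0.3679 -0.0027]] sides [0.2971 0.2382 0.2971 0.2386] mean [ 0.5009 -0.1394] ang -174.59790247805026
cartonS [[0.5538 0.1967]
 [0.4089 0.1661]
 [0.4367 0.0585]
 [0.5865 0.0921]] sides [0.1482 0.1112 0.1535 0.1096] mean [0.4965 0.1283] ang -72.66394985702641
scaleS [[ 0.608   0.0218]
 [ 0.6376 -0.2727]
 [ 0.3999 -0.2976]
 [ 0.372  -0.0001]] sides [0.296  0.239  0.2988 0.237 ] mean [ 0.5044 -0.1371] ang -174.68772389651093
backTopS [[ 0.5967 -0.1832]
 [ 0.4188 -0.1943]] sides [0.1782 0.1782] mean [ 0.5078 -0.1888] ang -176.42483788267307
backTopT [[ 0.5929 -0.1747]
 [ 0.4317 -0.1811]] sides [0.1613 0.1613] mean [ 0.5123 -0.1779] ang -177.73058869876837
backBotS [[ 0.6046 -0.1708]
 [ 0.4403 -0.1815]] sides [0.1646 0.1646] mean [ 0.5225 -0.1762] ang -176.2875692342828
backBotT [[ 0.6155 -0.1816]
 [ 0.4135 -0.199 ]] sides [0.2027 0.2027] mean [ 0.5145 -0.1903] ang -175.08117177563344
blue [[0.3548 0.2567]
 [0.3228 0.1127]
 [0.2136 0.1381]
 [0.246  0.2827]] sides [0.1476 0.1121 0.1481 0.1118] mean [0.2843 0.1975] ang 166.57799659383124
```

```bash
python3 - <<'E'
from h import *
np.set_printoptions(precision=4,suppress=True)
t=cv2.imread("pics/top0.png"); s=cv2.imread("pics/scene0.png")
for cam,im in (("top",t),("scene",s)):
    h=cv2.cvtColor(im,cv2.COLOR_BGR2HSV); m=cv2.inRange(h,(22,180,60),(32,255,255))
    c=max(cv2.findContours(m,0,2)[0],key=cv2.contourArea); a=cv2.approxPolyDP(c,3,True)[:,0]; print(cam,a.tolist())
    for p in a:
        print(p, onz(cam,p,0)[:2], onz(cam,p,.18)[:2])
E
```

```text
top [[110, 132], [114, 138], [110, 142], [110, 161], [121, 165], [118, 172], [115, 164], [109, 169], [113, 173], [121, 169], [120, 177], [124, 170], [125, 178], [127, 167], [124, 170], [120, 166], [124, 161], [127, 165], [127, 154], [122, 165], [116, 155], [122, 155], [121, 148], [127, 150]]
[110 132] [0.752  0.3517] [0.6861 0.2858]
[114 138] [0.7322 0.337 ] [0.6693 0.2733]
[110 142] [0.7184 0.3484] [0.6576 0.283 ]
[110 161] [0.6555 0.3422] [0.6041 0.2778]
[121 165] [0.6436 0.3064] [0.594  0.2474]
[118 172] [0.6205 0.3137] [0.5743 0.2535]
[115 164] [0.6462 0.3255] [0.5962 0.2636]
[109 169] [0.6293 0.3428] [0.5818 0.2783]
[113 173] [0.6167 0.329 ] [0.5711 0.2665]
[121 169] [0.6305 0.3052] [0.5829 0.2463]
[120 177] [0.6045 0.3059] [0.5607 0.2469]
[124 170] [0.6276 0.2955] [0.5804 0.2381]
[125 178] [0.6018 0.29  ] [0.5585 0.2334]
[127 167] [0.6377 0.287 ] [0.589  0.2308]
[124 170] [0.6276 0.2955] [0.5804 0.2381]
[120 166] [0.6402 0.3092] [0.5911 0.2498]
[124 161] [0.657  0.2982] [0.6054 0.2404]
[127 165] [0.6442 0.2876] [0.5945 0.2313]
[127 154] [0.6804 0.2908] [0.6253 0.2341]
[122 165] [0.6437 0.3033] [0.5941 0.2447]
[116 155] [0.6759 0.3252] [0.6214 0.2633]
[122 155] [0.6765 0.3063] [0.622  0.2473]
[121 148] [0.6996 0.3116] [0.6416 0.2518]
[127 150] [0.6936 0.292 ] [0.6365 0.2351]
scene [[398, 224], [378, 267], [375, 304], [440, 322], [474, 283], [469, 241]]
[398 224] [0.4134 0.3071] [0.5875 0.2789]
[378 267] [0.5847 0.2798] [0.72   0.2578]
[375 304] [0.693  0.2919] [0.8037 0.2671]
[440 322] [0.6771 0.4402] [0.7914 0.3818]
[474 283] [0.5331 0.5132] [0.6801 0.4383]
[469 241] [0.3948 0.4995] [0.5731 0.4277]
```

>>> servo_tool(
  targets="1 -0.28 0.66 -0.52 0 0 0.32;1 -0.28 0.66 -0.52 0 0 0.32;1 -0.28 0.66 -0.52 0 0 0.32;1 -0.28 0.66 -0.52 0 0 0.32;1 -0.28 0.66 -0.52 0 0 0.32;1 -0.28 0.66 -0.52 0 0 0.32;1 -0.28 0.66 -0.52 0 0 0.32;1 -0.28 0.66 -0.52 0 0 0.32;1 -0.28 0.66 -0.52 0 0 0.32;1 -0.28 0.66 -0.52 0 0 0.32;1 -0.28 0.66 -0.52 0 0 0.32",
)

```text
time: 1.02
tool_pos: [0.3631, 0.3544, 0.3076]
ee_rot: [3.141, 0.001, 0.102]
wrist_force: [0.3, -0.1, -0.1]
width: 0.0941
```

>>> servo_tool(
  targets="1 0.405 0.596 0 0 0 0.002;1 0.405 0.596 0 0 0 0.002;1 0.405 0.596 0 0 0 0.002;1 0.405 0.596 0 0 0 0.002;1 0.405 0.596 0 0 0 0.002;1 0.405 0.596 0.3 0 0 0.002;1 0.405 0.596 0.6 0 0 0.002;1 0.405 0.596 0.7 0 0 0.002;1 0.405 0.596 0.84 0 0 0.002;1 0.405 0.596 0.84 0 0 0.002;1 0.405 0.596 0.84 0 0 0.002",
)

```text
time: 1.93
tool_pos: [0.47, 0.2139, 0.0866]
ee_rot: [3.137, 0.022, 0.095]
wrist_force: [-2.6, -1.2, -1.2]
width: 0.0942
```

```bash
python3 - <<'E'
from h import *
t=snap("top","pics/top1.png")["image"]; s=snap("scene","pics/scene1.png")["image"];print(get_obs()["tool_pos"],get_obs()["wrist_force"])
a=cv2.resize(t[120:290,85:295],None,fx=2.8,fy=2.8)[:,:,::-1]; b=cv2.resize(s[120:290,170:430],None,fx=2.2,fy=2.2)[:,:,::-1]
cv2.imwrite("pics/m1.png",a);cv2.imwrite("pics/m2.png",b)
E
```

```text
[0.47702312 0.21613477 0.09662486] [-0.04317865 -0.98837255  0.2282913 ]
```

View pics/m1.png

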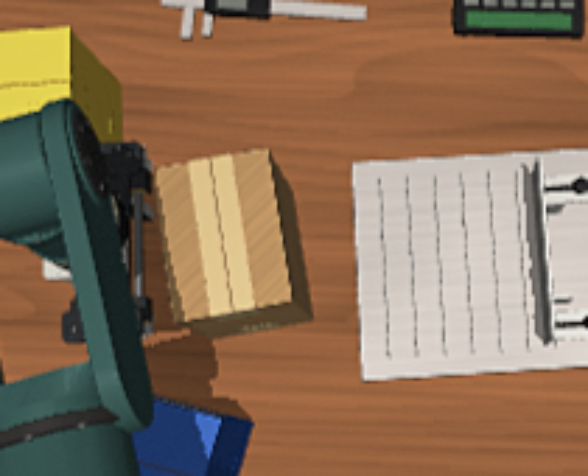

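View pics/m2.png

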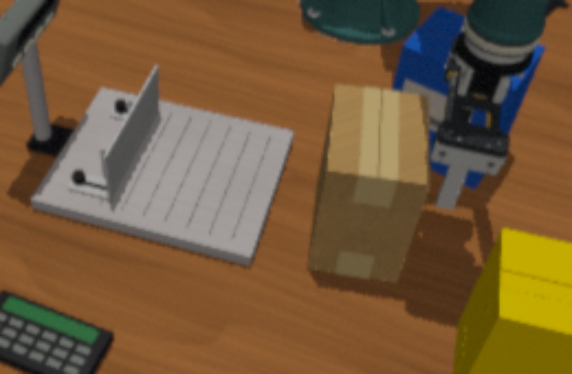

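The blue and yellow boxes are clear of the fingers, which stand just behind the carton's +y face. Next I slide it slowly.

>>> servo_tool(
  targets="1 0 0.015 0 0 0 0;1 0 0.03 0 0 0 0;1 0 0.045 0 0 0 0;1 0 0.06 0 0 0 0;1 0 0.072 0 0 0 0;1 0 0.084 0 0 0 0;1 0 0.096 0 0 0 0;1 0 0.108 0 0 0 0;1 0 0.12 0 0 0 0;1 0 0.132 0 0 0 0;1 0 0.144 0 0 0 0;1 0 0.156 0 0 0 0",
)

```text
time: 3.03
tool_pos: [0.4824, 0.177, 0.0981]
ee_rot: [-3.141, 0.0, 0.092]
wrist_force: [0.6, 1.8, 0.4]
width: 0.0944
```

>>> servo_tool(
  targets="1 0 0.01 0 0 0 0;1 0 0.02 0 0 0 0;1 0 0.03 0 0 0 0;1 0 0.04 0 0 0 0;1 0 0.05 0 0 0 0;1 0 0.06 0 0 0 0;1 0 0.068 0 0 0 0;1 0 0.076 0 0 0 0",
)

```text
time: 3.7
tool_pos: [0.484, 0.1582, 0.0981]
ee_rot: [-3.141, 0.0, 0.092]
wrist_force: [0.4, 2.8, -0.1]
width: 0.0945
```

```bash
python3 - <<'E'
from h import *
t=snap("top","pics/top2.png")["image"]; s=snap("scene","pics/scene2.png")["image"];print(get_obs()["tool_pos"],get_obs()["wrist_force"])
a=cv2.resize(t[120:290,85:295],None,fx=2.8,fy=2.8)[:,:,::-1]; b=cv2.resize(s[120:290,170:430],None,fx=2.8,fy=2.8)[:,:,::-1]
cv2.imwrite("pics/m3.png",a);cv2.imwrite("pics/m4.png",b)
E
```

```text
[0.48402594 0.15771948 0.09806496] [-0.18176732  1.07779315  0.28685362]
```

View pics/m3.png

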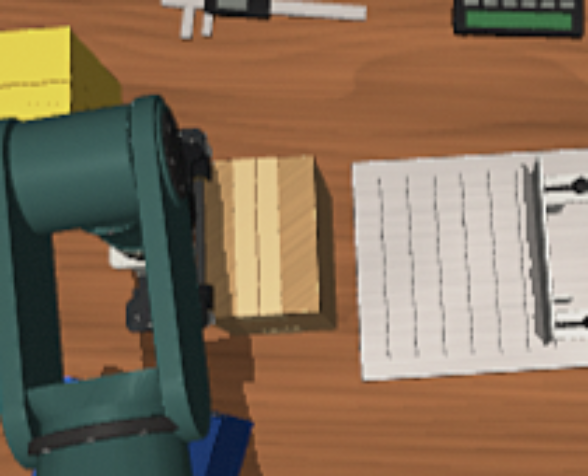

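View pics/m4.png

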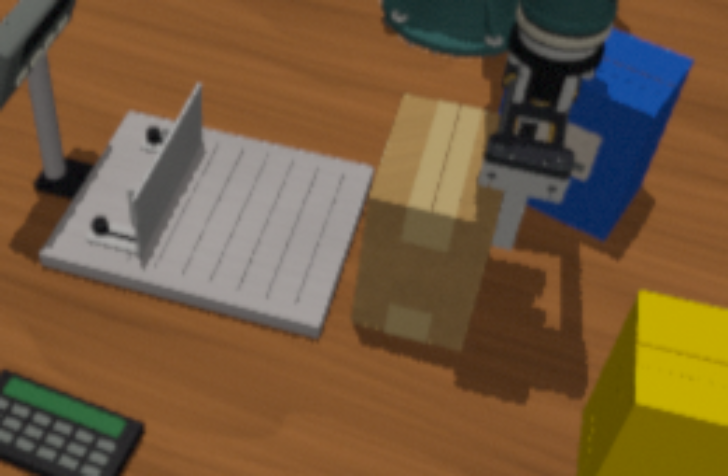

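>>> servo_tool(
  targets="1 0 0.008 0 0 0 0;1 0 0.016 0 0 0 0;1 0 0.024 0 0 0 0;1 0 0.032 0 0 0 0;1 0 0.04 0 0 0 0;1 0 0.048 0 0 0 0;1 0 0.056 0 0 0 0;1 0 0.064 0 0 0 0;1 0 0.07 0 0 0 0;1 0 0.076 0 0 0 0;1 0 0.08 0 0 0 0;1 0 0.084 0 0 0 0",
)

```text
time: 4.8
tool_pos: [0.4861, 0.1373, 0.0981]
ee_rot: [-3.141, 0.0, 0.092]
wrist_force: [-0.0, 2.1, -0.9]
width: 0.0942
```

>>> servo_tool(
  targets="1 0 0.003 0 0 0 0;1 0 0.006 0 0 0 0;1 0 0.009 0 0 0 0;1 0 0.012 0 0 0 0",
)

```text
time: 5.13
tool_pos: [0.4863, 0.1344, 0.0981]
ee_rot: [-3.142, 0.0, 0.092]
wrist_force: [-0.7, 2.4, -1.3]
width: 0.0941
```

```bash
python3 - <<'E'
from h import *
t=snap("top","pics/top3.png")["image"]; s=snap("scene","pics/scene3.png")["image"];print(get_obs()["tool_pos"],get_obs()["wrist_force"])
a=cv2.resize(t[140:270,120:280],None,fx=4,fy=4)[:,:,::-1]; b=cv2.resize(s[140:270,260:400],None,fx=4,fy=4)[:,:,::-1]
cv2.imwrite("pics/m5.png",a);cv2.imwrite("pics/m6.png",b)
E
```

```text
[0.48638752 0.13427183 0.09811324] [-0.63934149  2.31258213 -0.9402848 ]
```

View pics/m5.png

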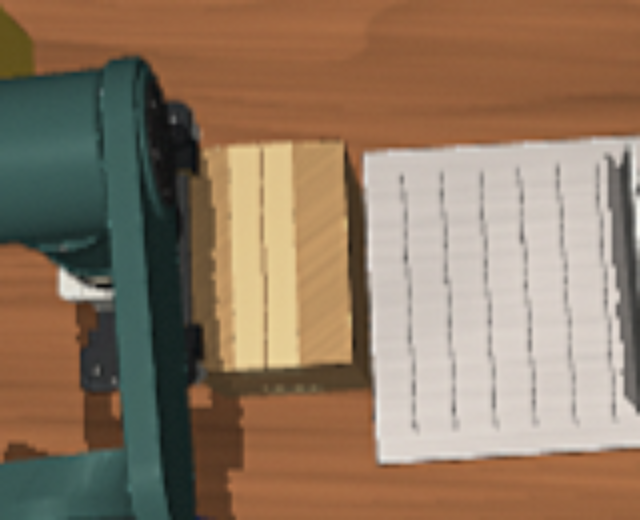

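View pics/m6.png

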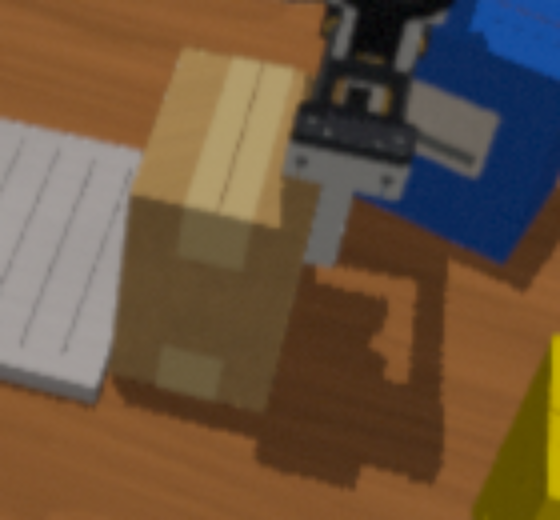

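>>> servo_tool(
  targets="1 0 0.003 0 0 0 0;1 0 0.006 0 0 0 0;1 0 0.008 0 0 0 0;1 0 0.01 0 0 0 0",
)

```text
time: 5.57
tool_pos: [0.4865, 0.1326, 0.0985]
ee_rot: [-3.14, -0.0, 0.093]
wrist_force: [-1.2, 4.5, 1.4]
width: 0.0944
```

>>> servo_tool(
  targets="1 0 0.002 0 0 0 0;1 0 0.004 0 0 0 0;1 0 0.006 0 0 0 0",
)

```text
time: 5.82
tool_pos: [0.4865, 0.1321, 0.0989]
ee_rot: [-3.138, -0.0, 0.093]
wrist_force: [-2.8, 6.3, 3.0]
width: 0.0938
```

```bash
python3 - <<'E'
from h import *
t=snap("top","pics/top4.png")["image"]; s=snap("scene","pics/scene4.png")["image"];print(get_obs()["tool_pos"],get_obs()["wrist_force"])
a=cv2.resize(t[140:270,120:280],None,fx=3,fy=3)[:,:,::-1]; b=cv2.resize(s[140:270,260:400],None,fx=3,fy=3)[:,:,::-1]
cv2.imwrite("pics/m7.png",np.hstack([a[:390,:],b[:390]])[:, :800] if 0 else np.vstack([cv2.resize(a,(420,290)),cv2.resize(b,(420,300))]))
E
```

```text
[0.48649307 0.13203083 0.09900416] [-1.74374481  5.66133645  2.19851512]
```

View pics/m7.png

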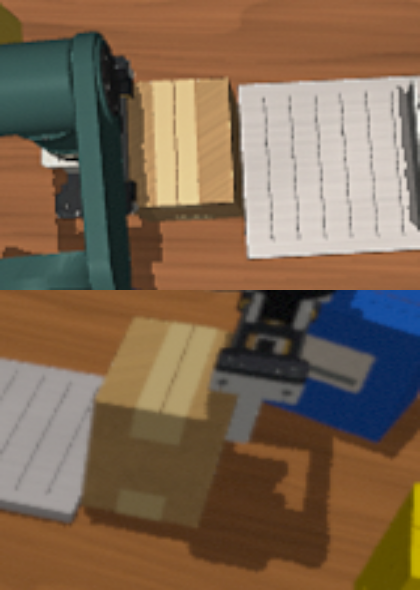

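Carton is flush at the edge: tool y_s is 0.270 against 0.270 predicted, and the force is rising. I'll back off, raise, and push high.

>>> servo_tool(
  targets="1 0 -0.03 0 0 0 0;1 0 -0.06 0 0 0 0;1 0 -0.06 0 0 0 0;1 0 -0.06 -0.12 0 0 0;1 0 -0.06 -0.25 0 0 0;1 0 -0.06 -0.25 0 0 0;1 0 -0.04 -0.25 0 0 0;1 0 -0.02 -0.25 0 0 0;1 0 -0.01 -0.25 0 0 0;1 0 -0.01 -0.25 0 0 0",
)

```text
time: 6.75
tool_pos: [0.4857, 0.1319, 0.1589]
ee_rot: [3.141, 0.003, 0.091]
wrist_force: [0.2, -0.2, 0.1]
width: 0.0937
```

>>> servo_tool(
  targets="1 0 0.01 0 0 0 0;1 0 0.02 0 0 0 0;1 0 0.03 0 0 0 0;1 0 0.04 0 0 0 0;1 0 0.05 0 0 0 0;1 0 0.06 0 0 0 0;1 0 0.07 0 0 0 0;1 0 0.08 0 0 0 0",
)

```text
time: 7.42
tool_pos: [0.4884, 0.1128, 0.1608]
ee_rot: [-3.142, -0.0, 0.092]
wrist_force: [-0.6, 0.0, 0.2]
width: 0.094
```

```bash
python3 - <<'E'
from h import *
t=snap("top","pics/top5.png")["image"]; s=snap("scene","pics/scene5.png")["image"];print(get_obs()["tool_pos"],get_obs()["wrist_force"])
a=cv2.resize(t[140:270,120:280],None,fx=3,fy=3)[:,:,::-1]; b=cv2.resize(s[140:270,260:400],None,fx=3,fy=3)[:,:,::-1]
cv2.imwrite("pics/m8.png",np.vstack([cv2.resize(a,(420,290)),cv2.resize(b,(420,300))]))
E
```

```text
[0.48842272 0.11270316 0.16071671] [-0.50754067 -0.8679192  -0.02154507]
```

View pics/m8.png

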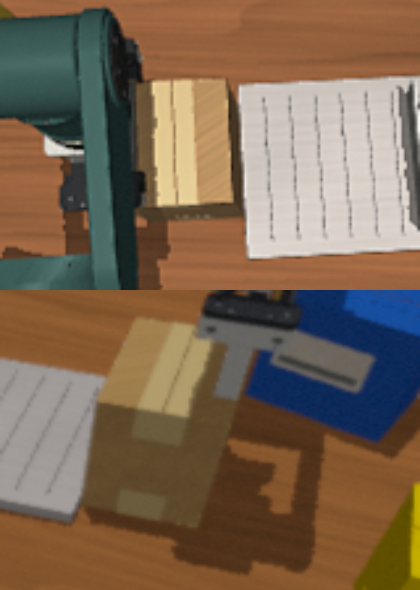

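```bash
python3 - <<'E'
from h import *
np.set_printoptions(precision=4,suppress=True)
t=cv2.imread("pics/top5.png"); s=cv2.imread("pics/scene5.png")
o=get_obs(); p=o["tool_pos"]; 
ey=np.array([-.0941,.9956,0]); ex=np.array([.9956,.0941,0])
a=cv2.resize(t[140:240,140:240],None,fx=6,fy=6,interpolation=cv2.INTER_CUBIC)
b=cv2.resize(s[140:260,270:370],None,fx=5,fy=5,interpolation=cv2.INTER_CUBIC)
O=np.array([.5025,-.138,0])
# predicted flush carton corners, top at .18, in scale frame (xs .01+-.075, ys .15..262)
for cx in (-.065,.085):
  for y in (.15,.262):
    for z in (.18,0):
      P=O+ex*cx+ey*y+[0,0,z]
      q=(proj("top",P)-[140,140])*6; cv2.circle(a,(int(q[0]),int(q[1])),4,(0,0,255),1)
      q=(proj("scene",P)-[270,140])*5; cv2.circle(b,(int(q[0]),int(q[1])),4,(0,0,255),1)
for sx in (-.047,.047):
  q=(proj("top",p+ex*sx)-[140,140])*6; cv2.circle(a,(int(q[0]),int(q[1])),4,(0,255,0),-1)
  q=(proj("scene",p+ex*sx)-[270,140])*5; cv2.circle(b,(int(q[0]),int(q[1])),4,(0,255,0),-1)
cv2.imwrite("pics/n1.png",a);cv2.imwrite("pics/n2.png",b)
E
```

```text
(no output)
```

View pics/n1.png

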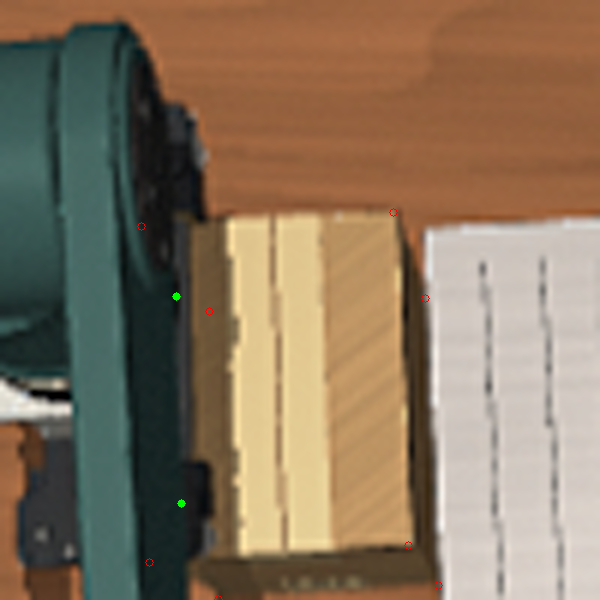

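View pics/n2.png

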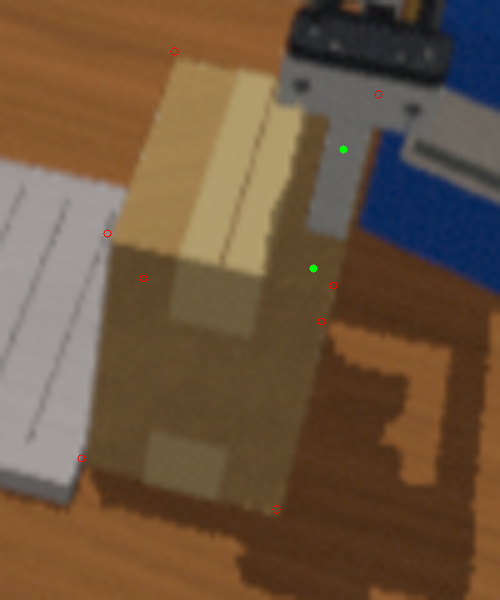

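```bash
python3 - <<'E'
from h import *
np.set_printoptions(precision=4,suppress=True)
p=get_obs()["tool_pos"];ey=np.array([-.0941,.9956,0]); ex=np.array([.9956,.0941,0])
for c in [(306,232),(348,238)]:
  px=(c[0]/5+270,c[1]/5+140)
  C,d=ray("scene",px)
  for off in (.047,.06):
    # intersect plane ex.(X-p)=off
    k=(off-ex@(C-p))/(ex@d); X=C+k*d; print(c,off,X,ey@(X-p))
# tip before: scene1 free-standing (m2 crop 2.2)
w=vision.snapshot("wrist"); cv2.imwrite("pics/w1.png",w["image"][:,:,::-1]); print(w["T_tool_cam"])
E
```

```text
(306, 232) 0.047 [0.5359 0.1094 0.1839] -0.007794816928107719
(306, 232) 0.06 [0.5489 0.1108 0.1961] -0.007549173575459957
(348, 238) 0.047 [0.534  0.1296 0.1862] 0.012536168710364169
(348, 238) 0.06 [0.547  0.1307 0.1984] 0.01237490414384175
[[ 1.     -0.0001 -0.0005 -0.0013]
 [ 0.0002  0.9695  0.2451 -0.071 ]
 [ 0.0004 -0.2451  0.9695 -0.2062]
 [ 0.      0.      0.      1.    ]]
```

View pics/w1.png

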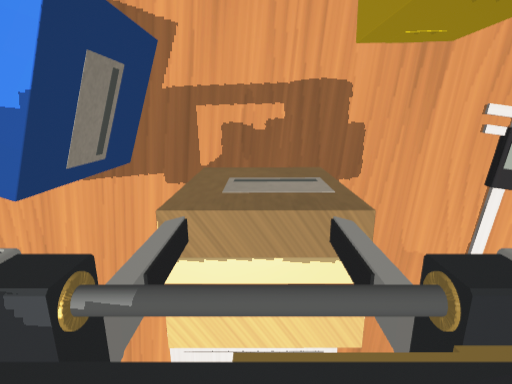

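The wrist view shows the white label on the +y face at (278,185). With the fingers open, the tips sit about 24 mm higher than the TCP, so they passed over the carton top without touching it. I'll back off and lower so the tips are at about 0.147 m.

>>> servo_tool(
  targets="1 0 -0.08 0 0 0 0;1 0 -0.16 0 0 0 0;1 0 -0.16 0 0 0 0;1 0 -0.16 0 0 0 0;1 0 -0.16 0.08 0 0 0;1 0 -0.16 0.15 0 0 0;1 0 -0.16 0.15 0 0 0;1 0 -0.13 0.15 0 0 0;1 0 -0.1 0.15 0 0 0;1 0 -0.085 0.15 0 0 0;1 0 -0.085 0.15 0 0 0",
)

```text
time: 8.48
tool_pos: [0.4874, 0.1334, 0.1246]
ee_rot: [-3.141, -0.003, 0.091]
wrist_force: [0.2, -0.9, 1.3]
width: 0.0937
```

>>> servo_tool(
  targets="1 0 0.01 0 0 0 0;1 0 0.02 0 0 0 0;1 0 0.03 0 0 0 0;1 0 0.04 0 0 0 0;1 0 0.05 0 0 0 0;1 0 0.06 0 0 0 0",
)

```text
time: 8.98
tool_pos: [0.4887, 0.1217, 0.1251]
ee_rot: [-3.137, -0.004, 0.094]
wrist_force: [-0.9, 5.7, 3.3]
width: 0.0941
```

>>> servo_tool(
  targets="1 0 0.01 0 0 0 0;1 0 0.02 0 0 0 0;1 0 0.03 0 0 0 0;1 0 0.04 0 0 0 0;1 0 0.05 0 0 0 0;1 0 0.06 0 0 0 0",
)

```text
time: 9.48
tool_pos: [0.4903, 0.1064, 0.1254]
ee_rot: [-3.138, -0.004, 0.094]
wrist_force: [-1.3, 5.1, 5.2]
width: 0.094
```

```bash
python3 - <<'E'
from h import *
t=snap("top","pics/top6.png")["image"]; s=snap("scene","pics/scene6.png")["image"];print(get_obs()["tool_pos"],get_obs()["wrist_force"])
a=cv2.resize(t[140:270,120:280],None,fx=3,fy=3)[:,:,::-1]; b=cv2.resize(s[140:270,260:400],None,fx=3,fy=3)[:,:,::-1]
cv2.imwrite("pics/m9.png",np.vstack([cv2.resize(a,(420,290)),cv2.resize(b,(420,300))]))
E
```

```text
[0.49027763 0.1057666  0.12511072] [-0.42140541  5.28651211  5.3308049 ]
```

View pics/m9.png

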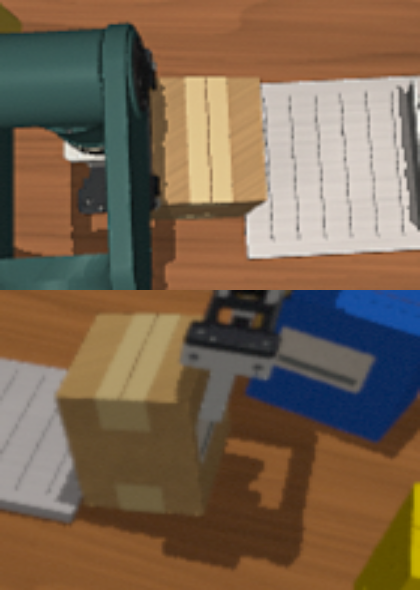

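Tipping has begun over the edge, so I continue.

>>> servo_tool(
  targets="1 0 0.012 0 0 0 0;1 0 0.024 0 0 0 0;1 0 0.036 0 0 0 0;1 0 0.048 0 0 0 0;1 0 0.06 0 0 0 0;1 0 0.072 0 0 0 0;1 0 0.084 0 0 0 0;1 0 0.096 0 0 0 0",
)

```text
time: 10.25
tool_pos: [0.4922, 0.0808, 0.1246]
ee_rot: [-3.141, -0.003, 0.093]
wrist_force: [-0.4, 3.8, 4.4]
width: 0.0944
```

>>> servo_tool(
  targets="1 0 0.012 0 0 0 0;1 0 0.024 0 0 0 0;1 0 0.036 0 0 0 0;1 0 0.048 0 0 0 0;1 0 0.06 0 0 0 0",
)

```text
time: 10.67
tool_pos: [0.4924, 0.0645, 0.1225]
ee_rot: [3.14, 0.001, 0.092]
wrist_force: [1.2, 0.6, 1.2]
width: 0.0938
```

```bash
python3 - <<'E'
from h import *
t=snap("top","pics/top7.png")["image"]; s=snap("scene","pics/scene7.png")["image"];print(get_obs()["tool_pos"],get_obs()["wrist_force"])
a=cv2.resize(t[140:270,120:320],None,fx=3,fy=3)[:,:,::-1]; b=cv2.resize(s[140:270,220:400],None,fx=3,fy=3)[:,:,::-1]
cv2.imwrite("pics/m10.png",np.vstack([cv2.resize(a,(420,290)),cv2.resize(b,(420,300))]))
E
```

```text
[0.49208681 0.06428451 0.12207928] [-0.48829887 -0.73352928  0.37986269]
```

View pics/m10.png

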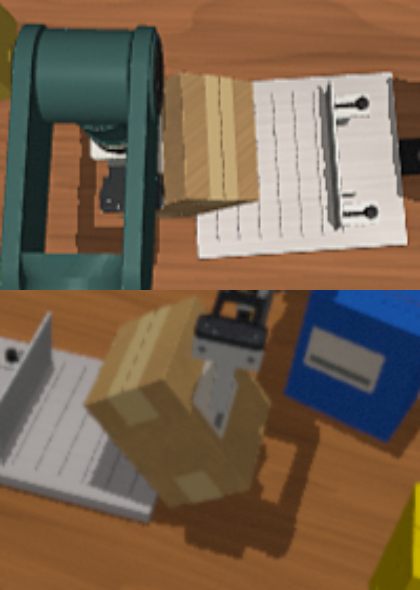

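>>> servo_tool(
  targets="1 0 0 0 0 0 0;1 0 0 0 0 0 0",
)

```text
time: 10.93
tool_pos: [0.4922, 0.0651, 0.1223]
ee_rot: [3.141, 0.002, 0.092]
wrist_force: [-0.5, -0.1, 0.7]
width: 0.0941
```

```bash
python3 - <<'E'
from h import *
t=snap("top","pics/top8.png")["image"]; s=snap("scene","pics/scene8.png")["image"];print(get_obs()["tool_pos"],get_obs()["wrist_force"])
a=cv2.resize(t[140:270,120:320],None,fx=3,fy=3)[:,:,::-1]; b=cv2.resize(s[140:270,220:400],None,fx=3,fy=3)[:,:,::-1]
cv2.imwrite("pics/m11.png",np.vstack([cv2.resize(a,(420,290)),cv2.resize(b,(420,300))]))
E
```

```text
[0.4924407  0.06538185 0.12265793] [ 0.49408471 -0.82112414  0.50392152]
```

View pics/m11.png

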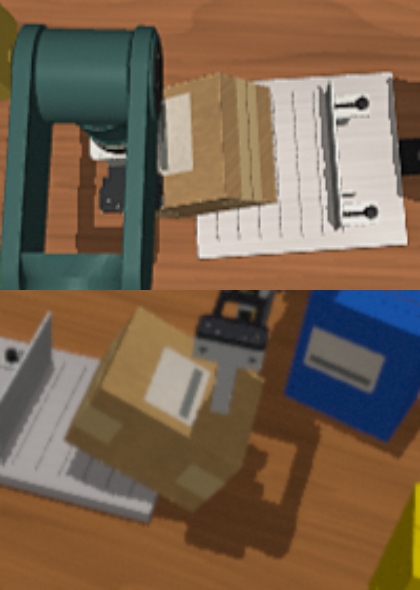

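It's falling on its own. I'll hold still while it lands.

>>> servo_tool(
  targets="1 0 0 -0.04 0 0 0;1 0 0 -0.04 0 0 0;1 0 0 -0.04 0 0 0;1 0 0 -0.04 0 0 0;1 0 0 -0.04 0 0 0;1 0 0 -0.04 0 0 0",
)

```text
time: 11.53
tool_pos: [0.4927, 0.0655, 0.133]
ee_rot: [-3.142, 0.0, 0.092]
wrist_force: [0.4, 0.3, 0.9]
width: 0.094
```

```bash
python3 - <<'E'
from h import *
t=snap("top","pics/top9.png")["image"]; s=snap("scene","pics/scene9.png")["image"];print(get_obs()["tool_pos"],get_obs()["wrist_force"])
a=cv2.resize(t[140:270,120:320],None,fx=3,fy=3)[:,:,::-1]; b=cv2.resize(s[140:270,220:400],None,fx=3,fy=3)[:,:,::-1]
cv2.imwrite("pics/m12.png",np.vstack([cv2.resize(a,(420,290)),cv2.resize(b,(420,300))]))
E
```

```text
[0.49262184 0.06551597 0.13295732] [ 0.07287523 -0.3360116  -0.52344929]
```

View pics/m12.png

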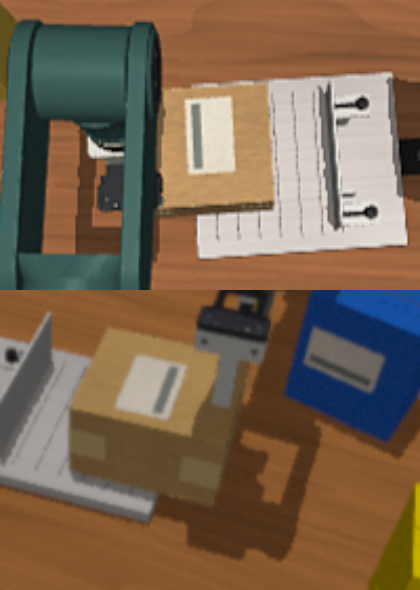

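>>> servo_tool(
  targets="1 0 -0.1 0 0 0 0;1 0 -0.2 0 0 0 0;1 0 -0.24 0 0 0 0;1 0 -0.24 0 0 0 0;1 0 -0.24 0 0 0 0",
)

```text
time: 12.05
tool_pos: [0.4872, 0.125, 0.1331]
ee_rot: [3.141, 0.0, 0.094]
wrist_force: [0.8, 0.2, 0.6]
width: 0.0936
```

```bash
python3 - <<'E'
from h import *
t=snap("top","pics/top10.png")["image"]; s=snap("scene","pics/scene10.png")["image"];print(get_obs()["tool_pos"],get_obs()["wrist_force"])
a=cv2.resize(t[140:260,140:300],None,fx=5,fy=5,interpolation=cv2.INTER_CUBIC)[:,:,::-1]; b=cv2.resize(s[140:260,200:360],None,fx=5,fy=5,interpolation=cv2.INTER_CUBIC)[:,:,::-1]
cv2.imwrite("pics/a1.png",a);cv2.imwrite("pics/a2.png",b)
E
```

```text
[0.48733947 0.12438927 0.13311381] [ 0.21593002 -0.21574975  0.16529995]
```

View pics/a1.png

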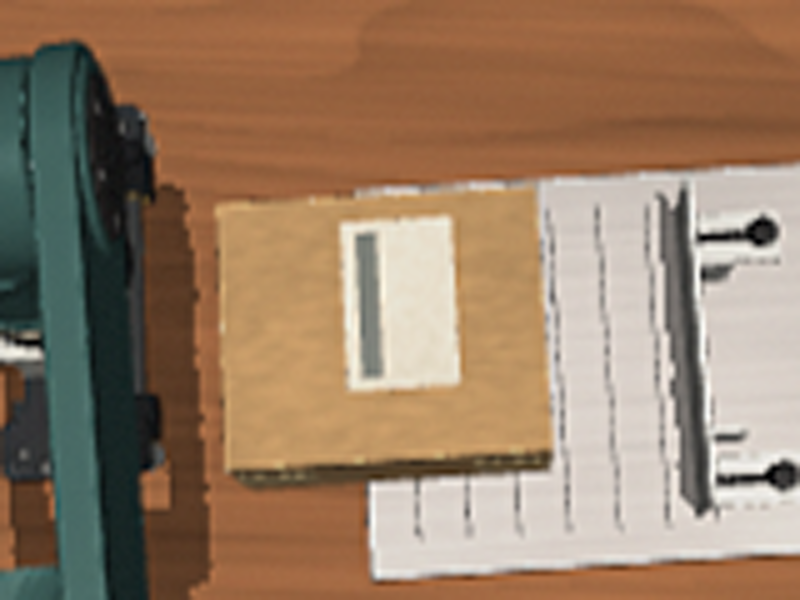

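View pics/a2.png

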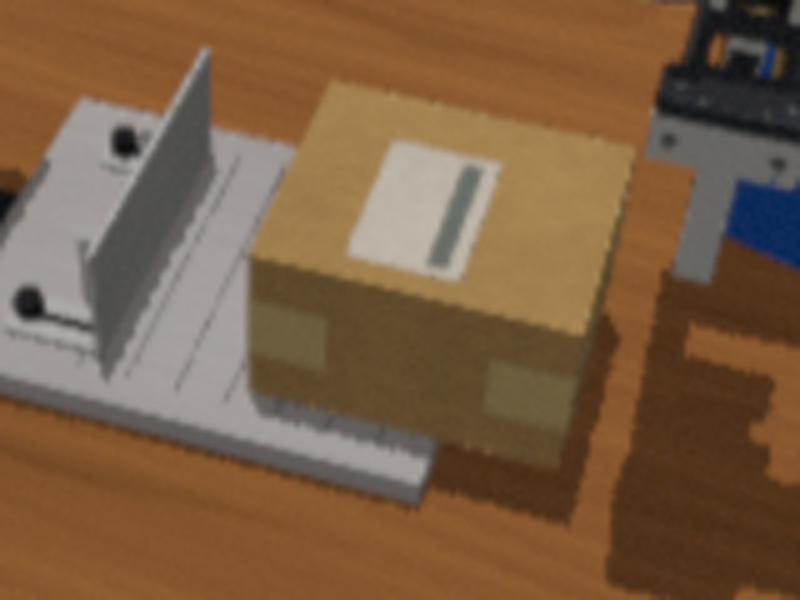

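```bash
python3 - <<'E'
from h import *
np.set_printoptions(precision=4,suppress=True)
O=np.array([.5025,-.138]);ey=np.array([-.0941,.9956]); ex=np.array([.9956,.0941])
f=lambda P:np.array([ex@(P[:2]-O),ey@(P[:2]-O)])
for cam,o,pts in (("top",(140,140),[(217,205),(538,184),(551,463),(229,470)]),("scene",(200,140),[(585,332),(252,257),(333,82),(635,148)])):
  for p in pts: print(cam,f(onz(cam,(p[0]/5+o[0]-.4,p[1]/5+o[1]-.4),.134)))
for p in [(110,380),(215,178)]: print("bs bottom",f(onz("scene",(p[0]/5+200-.4,p[1]/5+140-.4),.022)))
for p in [(92,258),(208,48)]: print("bs top",f(onz("scene",(p[0]/5+200-.4,p[1]/5+140-.4),.11)))
print(f(get_obs()["tool_pos"]))
E
```

```text
top [0.0859 0.2171]
top [0.0871 0.0373]
top [-0.0701  0.0402]
top [-0.0629  0.2154]
scene [0.0857 0.2192]
scene [0.0896 0.043 ]
scene [-0.0604  0.0412]
scene [-0.0607  0.218 ]
bs bottom [ 0.1048 -0.0379]
bs bottom [-0.0745 -0.0385]
bs top [ 0.0958 -0.0464]
bs top [-0.0943 -0.0485]
[0.0096 0.2627]
```

>>> servo_tool(
  targets="1 0 0 0.1 0 0 0;1 0 0 0.2 0 0 0;1 0 0 0.28 0 0 0;1 0 0 0.32 0 0 0;1 0 0 0.32 0 0 0;1 0 0.04 0.32 0 0 0;1 0 0.08 0.32 0 0 0;1 0 0.11 0.32 0 0 0;1 0 0.13 0.32 0 0 0;1 0 0.14 0.32 0 0 0",
)

```text
time: 12.98
tool_pos: [0.4917, 0.0899, 0.0546]
ee_rot: [-3.14, -0.003, 0.091]
wrist_force: [0.3, 2.4, 2.3]
width: 0.0939
```

>>> servo_tool(
  targets="1 0 0.01 0 0 0 0;1 0 0.02 0 0 0 0;1 0 0.03 0 0 0 0;1 0 0.04 0 0 0 0;1 0 0.05 0 0 0 0;1 0 0.06 0 0 0 0;1 0 0.07 0 0 0 0;1 0 0.08 0 0 0 0;1 0 0.09 0 0 0 0;1 0 0.1 0 0 0 0;1 0 0.11 0 0 0 0;1 0 0.12 0 0 0 0",
)

```text
time: 13.98
tool_pos: [0.4932, 0.0603, 0.0531]
ee_rot: [-3.142, 0.0, 0.092]
wrist_force: [-0.5, 3.4, 1.5]
width: 0.0939
```

>>> servo_tool(
  targets="1 0 0.01 0 0 0 0;1 0 0.02 0 0 0 0;1 0 0.03 0 0 0 0;1 0 0.04 0 0 0 0;1 0 0.05 0 0 0 0;1 0 0.06 0 0 0 0;1 0 0.07 0 0 0 0;1 0 0.08 0 0 0 0;1 0 0.09 0 0 0 0;1 0 0.1 0 0 0 0",
)

```text
time: 14.82
tool_pos: [0.4955, 0.0354, 0.0531]
ee_rot: [-3.142, 0.0, 0.092]
wrist_force: [-0.6, 3.5, 0.5]
width: 0.0939
```

```bash
python3 - <<'E'
from h import *
t=snap("top","pics/top11.png")["image"]; s=snap("scene","pics/scene11.png")["image"];p=get_obs()["tool_pos"]
O=np.array([.5025,-.138]);ey=np.array([-.0941,.9956]);print(p,ey@(p[:2]-O),get_obs()["wrist_force"])
a=cv2.resize(t[140:260,140:300],None,fx=4,fy=4,interpolation=cv2.INTER_CUBIC)[:,:,::-1]; b=cv2.resize(s[140:260,200:360],None,fx=4,fy=4,interpolation=cv2.INTER_CUBIC)[:,:,::-1]
cv2.imwrite("pics/a3.png",cv2.resize(np.vstack([a,b]),(400,600)))
E
```

```text
[0.49558369 0.03484388 0.05308587] 0.17273419065203438 [-0.6651745   0.8425016   1.36713305]
```

View pics/a3.png

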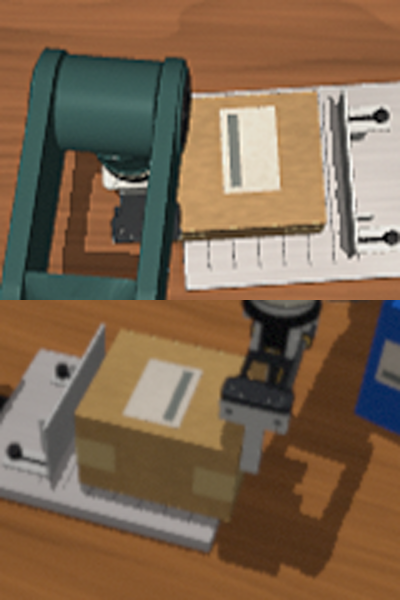

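>>> servo_tool(
  targets="1 0 0.01 0 0 0 0;1 0 0.02 0 0 0 0;1 0 0.03 0 0 0 0;1 0 0.04 0 0 0 0;1 0 0.048 0 0 0 0;1 0 0.056 0 0 0 0;1 0 0.064 0 0 0 0;1 0 0.07 0 0 0 0;1 0 0.076 0 0 0 0",
)

```text
time: 15.67
tool_pos: [0.4972, 0.0165, 0.0531]
ee_rot: [-3.141, 0.0, 0.092]
wrist_force: [0.3, 2.6, -0.5]
width: 0.0939
```

>>> servo_tool(
  targets="1 0 0.003 0 0 0 0;1 0 0.006 0 0 0 0;1 0 0.009 0 0 0 0;1 0 0.012 0 0 0 0",
)

```text
time: 16.0
tool_pos: [0.4975, 0.0137, 0.0531]
ee_rot: [-3.142, 0.0, 0.093]
wrist_force: [0.1, 2.6, -0.5]
width: 0.0938
```

>>> servo_tool(
  targets="1 0 0.003 0 0 0 0;1 0 0.006 0 0 0 0;1 0 0.008 0 0 0 0",
)

```text
time: 16.25
tool_pos: [0.4977, 0.0117, 0.0531]
ee_rot: [-3.142, 0.0, 0.092]
wrist_force: [-0.5, 2.1, -1.6]
width: 0.0939
```

>>> servo_tool(
  targets="1 0 0.003 0 0 0 0;1 0 0.006 0 0 0 0;1 0 0.008 0 0 0 0",
)

```text
time: 16.5
tool_pos: [0.4978, 0.0096, 0.0531]
ee_rot: [-3.142, 0.0, 0.092]
wrist_force: [0.2, 2.3, -1.1]
width: 0.0941
```

>>> servo_tool(
  targets="1 0 0.002 0 0 0 0;1 0 0.004 0 0 0 0;1 0 0.006 0 0 0 0",
)

```text
time: 16.75
tool_pos: [0.498, 0.0082, 0.0531]
ee_rot: [-3.142, 0.0, 0.092]
wrist_force: [-0.3, 2.5, -1.0]
width: 0.0942
```

>>> servo_tool(
  targets="1 0 0.002 0 0 0 0;1 0 0.004 0 0 0 0;1 0 0.006 0 0 0 0",
)

```text
time: 17.0
tool_pos: [0.4981, 0.0067, 0.0531]
ee_rot: [-3.142, 0.0, 0.092]
wrist_force: [-0.4, 2.1, -0.8]
width: 0.094
```

>>> servo_tool(
  targets="1 0 0.002 0 0 0 0;1 0 0.004 0 0 0 0",
)

```text
time: 17.17
tool_pos: [0.4983, 0.0057, 0.0532]
ee_rot: [-3.142, 0.0, 0.092]
wrist_force: [-0.0, 2.0, -1.1]
width: 0.0938
```

```bash
python3 - <<'E'
from h import *
t=snap("top","pics/top12.png")["image"]; s=snap("scene","pics/scene12.png")["image"]
a=cv2.resize(t[160:240,180:300],None,fx=5,fy=5,interpolation=cv2.INTER_CUBIC)[:,:,::-1]; b=cv2.resize(s[140:230,200:320],None,fx=5,fy=5,interpolation=cv2.INTER_CUBIC)[:,:,::-1]
cv2.imwrite("pics/a4.png",cv2.resize(np.vstack([a,b]),(420,595)))
E
```

```text
(no output)
```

View pics/a4.png

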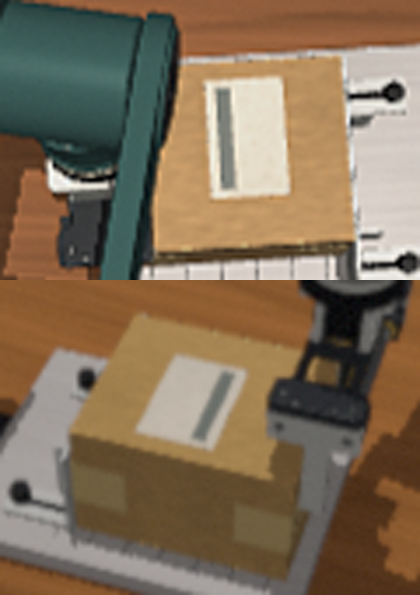

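>>> servo_tool(
  targets="1 0 0.002 0 0 0 0;1 0 0.004 0 0 0 0",
)

```text
time: 17.43
tool_pos: [0.4984, 0.0048, 0.0532]
ee_rot: [-3.141, -0.0, 0.092]
wrist_force: [0.3, 2.4, -0.8]
width: 0.0936
```

>>> servo_tool(
  targets="1 0 0.002 0 0 0 0;1 0 0.004 0 0 0 0",
)

```text
time: 17.6
tool_pos: [0.4984, 0.0044, 0.0532]
ee_rot: [-3.14, 0.0, 0.093]
wrist_force: [-0.8, 4.5, -0.8]
width: 0.0939
```

>>> servo_tool(
  targets="1 0 0.002 0 0 0 0;1 0 0.004 0 0 0 0",
)

```text
time: 17.77
tool_pos: [0.4982, 0.0044, 0.0533]
ee_rot: [-3.138, 0.0, 0.093]
wrist_force: [-1.9, 8.3, 1.7]
width: 0.094
```

>>> servo_tool(
  targets="1 0 0 0 0 0 0;1 0 0 0 0 0 0",
)

```text
time: 17.93
tool_pos: [0.4982, 0.0044, 0.0533]
ee_rot: [-3.139, 0.0, 0.093]
wrist_force: [-1.5, 6.1, 0.3]
width: 0.0939
```

>>> servo_tool(
  targets="1 0 0 0 0 0 0;1 0 0 0 0 0 0;1 0 0 0 0 0 0;1 0 0 0 0 0 0",
)

```text
time: 18.27
tool_pos: [0.4982, 0.0044, 0.0532]
ee_rot: [-3.139, 0.0, 0.093]
wrist_force: [-2.0, 7.1, 0.1]
width: 0.0943
```

>>> servo_tool(
  targets="1 0 0.001 0 0 0 0;1 0 0.001 0 0 0 0;1 0 0.001 0 0 0 0",
)

```text
time: 18.52
tool_pos: [0.4982, 0.0044, 0.0533]
ee_rot: [-3.138, 0.0, 0.094]
wrist_force: [-2.2, 7.0, 1.1]
width: 0.0942
```

>>> servo_tool(
  targets="1 0 0 0 0 0 0;1 0 0 0 0 0 0;1 0 0 0 0 0 0",
)

```text
time: 18.77
tool_pos: [0.4982, 0.0044, 0.0533]
ee_rot: [-3.138, 0.0, 0.094]
wrist_force: [-2.2, 6.5, 0.1]
width: 0.0941
```

>>> servo_tool(
  targets="1 0 0 0 0 0 0;1 0 0 0 0 0 0;1 0 0 0 0 0 0",
)

```text
time: 19.02
tool_pos: [0.4982, 0.0044, 0.0533]
ee_rot: [-3.138, 0.0, 0.094]
wrist_force: [-3.0, 7.0, 0.5]
width: 0.0941
```

>>> servo_tool(
  targets="1 0 0 0 0 0 0;1 0 0 0 0 0 0;1 0 0 0 0 0 0",
)

```text
time: 19.27
tool_pos: [0.4982, 0.0044, 0.0533]
ee_rot: [-3.138, 0.0, 0.094]
wrist_force: [-2.9, 7.5, 1.1]
width: 0.094
```

>>> servo_tool(
  targets="1 0 0 0 0 0 0;1 0 0 0 0 0 0;1 0 0 0 0 0 0",
)

```text
time: 19.52
tool_pos: [0.4982, 0.0044, 0.0533]
ee_rot: [-3.138, 0.0, 0.094]
wrist_force: [-1.8, 7.1, 0.7]
width: 0.0935
```

>>> servo_tool(
  targets="1 0 0 0 0 0 0;1 0 0 0 0 0 0;1 0 0 0 0 0 0",
)

```text
time: 19.77
tool_pos: [0.4982, 0.0044, 0.0533]
ee_rot: [-3.138, 0.0, 0.094]
wrist_force: [-1.7, 7.6, 0.3]
width: 0.0941
```

>>> servo_tool(
  targets="1 0 0.001 0 0 0 0;1 0 0.001 0 0 0 0;1 0 0.001 0 0 0 0;1 0 0.001 0 0 0 0",
)

```text
time: 20.1
tool_pos: [0.4981, 0.0044, 0.0533]
ee_rot: [-3.138, 0.0, 0.094]
wrist_force: [-2.5, 8.3, -0.1]
width: 0.0938
```

>>> servo_tool(
  targets="1 0 0.0005 0 0 0 0;1 0 0.0005 0 0 0 0;1 0 0.0005 0 0 0 0;1 0 0.0005 0 0 0 0",
)

```text
time: 20.43
tool_pos: [0.4981, 0.0045, 0.0533]
ee_rot: [-3.137, 0.0, 0.094]
wrist_force: [-1.9, 7.7, 0.5]
width: 0.0937
```

>>> servo_tool(
  targets="1 0 0 0 0 0 0;1 0 0 0 0 0 0;1 0 0 0 0 0 0;1 0 0 0 0 0 0",
)

```text
time: 20.77
tool_pos: [0.4981, 0.0044, 0.0533]
ee_rot: [-3.137, 0.001, 0.094]
wrist_force: [-2.6, 7.1, -0.1]
width: 0.0936
```

>>> servo_tool(
  targets="1 0 0 0 0 0 0;1 0 0 0 0 0 0;1 0 0 0 0 0 0;1 0 0 0 0 0 0",
)

```text
time: 21.1
tool_pos: [0.4981, 0.0044, 0.0533]
ee_rot: [-3.137, 0.001, 0.094]
wrist_force: [-2.8, 7.7, 0.6]
width: 0.094
```

>>> servo_tool(
  targets="1 0 0 0 0 0 0;1 0 0 0 0 0 0;1 0 0 0 0 0 0;1 0 0 0 0 0 0",
)

```text
time: 21.43
tool_pos: [0.4981, 0.0044, 0.0533]
ee_rot: [-3.137, 0.0, 0.094]
wrist_force: [-2.8, 8.2, 0.2]
width: 0.0938
```

>>> servo_tool(
  targets="1 0 0 0 0 0 0;1 0 0 0 0 0 0;1 0 0 0 0 0 0;1 0 0 0 0 0 0",
)

```text
time: 21.77
tool_pos: [0.4981, 0.0044, 0.0533]
ee_rot: [-3.137, 0.001, 0.094]
wrist_force: [-3.0, 8.6, 0.5]
width: 0.0938
```

```bash
python3 - <<'E'
from h import *
t=snap("top","pics/top13.png")["image"]; s=snap("scene","pics/scene13.png")["image"];print(get_obs()["wrist_torque"])
a=cv2.resize(t[150:250,180:300],None,fx=5,fy=5,interpolation=cv2.INTER_CUBIC)[:,:,::-1]; b=cv2.resize(s[140:230,200:320],None,fx=5,fy=5,interpolation=cv2.INTER_CUBIC)[:,:,::-1]
cv2.imwrite("pics/a5.png",a)
E
```

```text
[1.15584645 0.27401341 0.14371527]
```

View pics/a5.png

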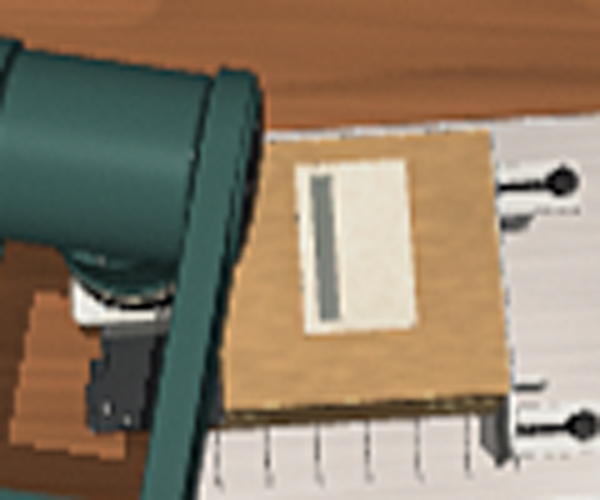

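The carton is flush and square on the plate, with about 8 N held for well over a second. I'll back away straight, then up.

>>> servo_tool(
  targets="1 0 -0.01 0 0 0 0;1 0 -0.03 0 0 0 0;1 0 -0.08 0 0 0 0;1 0 -0.16 0 0 0 0;1 0 -0.24 0 0 0 0;1 0 -0.28 0 0 0 0;1 0 -0.28 0 0 0 0;1 0 -0.28 -0.12 0 0 0;1 0 -0.28 -0.28 0 0 0;1 0 -0.28 -0.44 0 0 0;1 0 -0.28 -0.5 0 0 0;1 0 -0.28 -0.5 0 0 0",
)

```text
time: 22.87
tool_pos: [0.4954, 0.0712, 0.1842]
ee_rot: [3.14, -0.011, 0.092]
wrist_force: [1.0, -0.6, -0.3]
width: 0.0941
```

```bash
python3 - <<'E'
from h import *
t=snap("top","pics/top14.png")["image"]; s=snap("scene","pics/scene14.png")["image"];print(get_obs()["tool_pos"],get_obs()["wrist_force"])
a=cv2.resize(t[150:250,180:300],None,fx=5,fy=5,interpolation=cv2.INTER_CUBIC)[:,:,::-1]
cv2.imwrite("pics/a6.png",a);cv2.imwrite("pics/a7.png",s[:,:,::-1])
E
```

```text
[0.49242922 0.07122283 0.17819219] [ 0.56730957  0.6802451  -0.71657385]
```

View pics/a6.png

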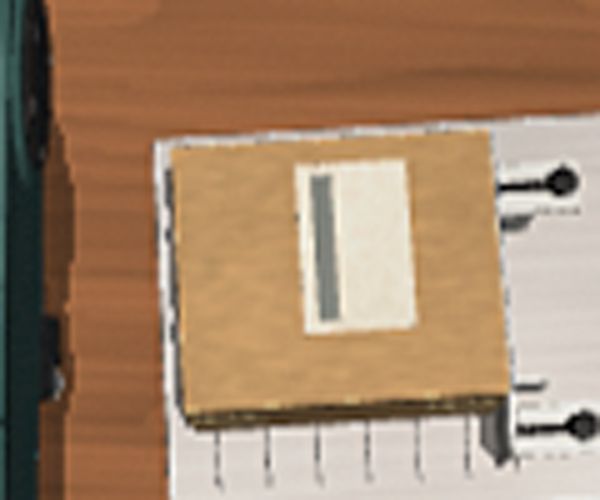

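View pics/a7.png

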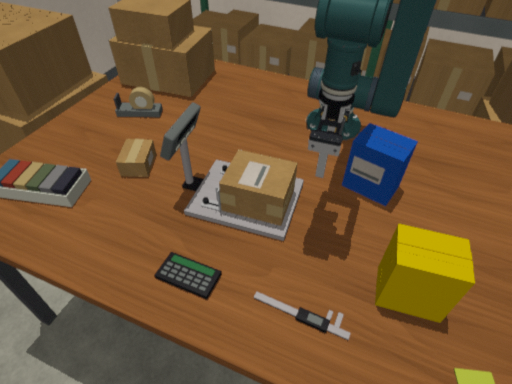

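```bash
python3 - <<'E'
from h import *
np.set_printoptions(precision=4,suppress=True)
for n in ("0","14"):
    im=cv2.imread(f"pics/scene{n}.png"); h=cv2.cvtColor(im,cv2.COLOR_BGR2HSV)
    for r in (((100,150,60),(125,255,255)),((22,180,60),(32,255,255))):
        c=max(cv2.findContours(cv2.inRange(h,*r),0,2)[0],key=cv2.contourArea); print(n,cv2.boundingRect(c))
O=np.array([.5025,-.138]);ey=np.array([-.0941,.9956]); ex=np.array([.9956,.0941])
for p in [(172,147),(490,130),(510,397),(186,411)]:
    P=onz("top",(p[0]/5+180-.4,p[1]/5+150-.4),.134)[:2]-O; print(ex@P,ey@P)
print(robot.close_job())
E
```

```text
0 (349, 123, 68, 82)
0 (375, 224, 100, 99)
14 (342, 124, 75, 81)
14 (375, 223, 100, 100)
0.08523112993041818 0.13057922319687448
0.08429044963920594 -0.04830865996532919
-0.06684092987792091 -0.047399485649037586
-0.06334760711738743 0.12997505492191436
the job is handed in; nothing more can be done
None
```

The carton is lying on the scale platter, label up, square against the backstop, and I've handed the job in. It took about 23 s of the 64 s allowed.

**What I did**
- **Slide:** I slid the carton square to the scale's front edge with the open fingers.
- **Tip:** I then pushed high on the labelled face until it tipped over the edge and fell onto the platter.
- **Seat:** I pushed it by its base end to the backstop. I held 7 to 8.6 N on it, averaging about 8 N, for more than 1.5 s, then backed away and up.

**Last checks**
- **Position:** In the scale's frame the carton's end is at y ≈ -0.048 m, agreeing with the backstop face seen at about -0.046 m. Its two end corners are within 1 mm of each other.
- **Arm clear:** The wrist force is back to noise level, so the robot is touching nothing.
- **Other objects:** The yellow box's outline in the image is unchanged. The blue box's right and bottom edges match the start; its left edge differs only because the carton hid it at first. The calculator, caliper and small carton look undisturbed in the last picture.
- **Forces on the carton:** The highest reading I saw was about 9 N. I only read the force at the end of each move, so I didn't measure the landing when it fell.

**What didn't match**
- With the fingers open, the tips sit about 24 mm higher than the tool point. My first high push passed just over the carton without touching it, so I repeated it lower.
- The earlier slide therefore touched the carton at about 122 mm, above the advised 115 mm. It still slid without tipping.

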